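# Stack a charcoal block clear of the soldering brick on spacer bars

### The job

One thick steel bar already lies across the soldering brick as a spacer: lay the other thick bar across the brick beside it, parallel and about 60 mm away on the side of the brick's middle, and leave the thin bar where it lies. Lift the charcoal block out of its wooden rack, lay it flat on the bare bench and let go, then take it again by its long sides. Set it flat on both bars, lengthwise along the brick, with one bar near each end of the block, so that it rests level, clear of the brick, and let go.

Things in the scene. Friction and masses are not known exactly. Their poses are not given: they have to be found in the camera images.
- brick: sooty brown fire brick lying flat on the bench, 105 (its x) x 206 (its y) x 18 mm, 0.6 kg, loose. Origin at the centre of its underside, z up; its top is at z = 18 mm.
- stick_a: thick square steel bar, 100 x 14 x 14 mm, 0.15 kg, lying on the bench at the robot's right. Origin at the middle of the bar, 7 mm above what it lies on; x runs along the bar.
- stick_b: the same thick bar again, 100 x 14 x 14 mm, already lying across the brick (along the brick's x), 20 to 40 mm from the brick's middle towards its -y end, its top 32 mm above the bench. Origin at the middle of the bar, x along it.
- thin_stick: thin square steel bar, 100 x 7 x 7 mm, lying on the bench beside stick_a, to its left or right; not to be used. Origin at its middle, x along the bar.
- rack: small pale wooden rack fixed on the bench at the left: base 116 (x) x 60 (y) x 6 mm, a slot 32 mm wide along its x between two walls 7 mm thick with tops at z = 26 mm. Origin at the centre of its underside. At least 140 mm of bare bench lies between rack and brick, around world x = 0.555, y = 0.19.
- block: black charcoal block, 58 (x) x 98 (y) x 28 mm (z), about 0.1 kg. Origin at the centre of its large underside. At first it stands on a long edge in the rack: x points down, y runs along the slot, lower edge 6 mm and upper edge 64 mm above the bench. Stood on edge on the bench and pushed sideways near its top (at 45 mm or higher) it topples flat. Either large face may be up at the end.
- block_mid (a point): the middle of the charcoal block (14 mm from its large faces, 29 mm from its long sides).
Mind the look-alikes: they are no part of the job. What is shaped like the block but blue or pink is not meant.

How it is judged:
By the outcome, as a careful person would: the job done as asked, in the order asked, and still so for the second after the job is handed in, with the robot touching nothing.
It also fails if it takes over 70 s, if anything falls off the work surface, if the arm or the gripper's body presses on something with over 40 N, if the wrist force passes 120 N, or if a joint passes its speed limit or range.

### The arm

A 7-joint arm with a two-finger parallel gripper is mounted at the origin on a cart in front of the work surface, level with it; the furniture and walls round the work are solid. World frame = base frame: x ahead of the robot, y to its left, z up, the work surface at z = 0. Lengths are in m, angles in rad, forces in N, time in s.
With the tool pointing down it reaches from about 0.425 to 0.925 m from the base axis. Payload 6.8 kg.
Tool frame: the origin (TCP) lies on the front face of the gripper's body, between the roots of the fingers; the fingertips stand 73 mm ahead of it and the grasp point (between the pads) lies 54 mm ahead of it; z points along the fingers, y is the direction in which the jaws open and shut (so a half turn about z gives the same grasp; the last joint's range is limited). The gripper opens to 85 mm and grips with 20 to 120 N. Pads are 22 mm wide; open, the fingers measure 114 mm over their backs; the gripper's body (76 mm by 85 mm) begins 54 mm behind the grasp point. The pads swing forward as they close: fully open they stand 13 mm farther back than shut.
Start: joints at [-1.329, 0.477, 0.022, 1.555, -0.011, 1.109, -0.083], TCP at [0.231, 0.634, 0.304] pointing down, gripper open.
Joint ranges: [-2.96, 2.96], [-0.34, 2.1], [-1.41, 1.46], [0.24, 2.44], [-1.37, 4.51], [0.17, 1.92], [-2.96, 2.96]. Speed limits (rad/s): [2.39, 2.39, 3.14, 3.14, 3.14, 3.14, 3.14].

### API

Orientations are given as a rotation vector (axis times angle).
In Python, from bench import * gives the robot as it stands.
- The arm moves only by the tool jog_arm, never from a script. Its argument "plan" is a list of rows, each a list of 2 entries, a list of its own where there are three numbers: the shift along the world's x, y, z in cm, then the turn about the world's z in rad. In form: [[[tx, ty, tz], twist], ...]. A call has 1 to 12 rows; each row shifts and turns the commanded pose from where the row before left it; what a row does not reach is not made up. A row lasts 1/10 s, in which the tool goes at most 50 mm and 8.59 degrees, less where a joint would pass 70% of its speed; a pose out of reach is approached as far as the arm can. A call is refused whole if a number of a shift passes 5 or a number of a turn 0.15, either way. A call with a gripper value outside its range is refused whole. "hand" is the finger opening in cm, from 0 to 8.54, set as the call begins (left out, the last holds). The fingers move at their own pace and stop on an object; "grip_force" is the grip in N (left out, the last holds). Time passes only in rows, so rows that do not move let the fingers close. It gives the time, the measured TCP pose, the force and the opening at its end, in the units of the state.
- get_obs(): the state, without advancing time (a new reading comes with each control period).
- grab_frame(name): name is "scene" or "top"; returns the picture (384x512x3 uint8, red, green, blue); there is no depth.
- get_calibration(name): a dict with "intrinsics" (3x3 intrinsics, pixels), "xyz" and "orientation" of the camera in the world. Camera axes: x right, y down, z forward; pixel columns grow to the right and rows downward; lengths in m; the calibration is good to about 2 mm. A picture is of the moment at which its call begins. get_calibration takes no time and is no camera call.
- hand_in(): hands the job in, once; it reports no verdict.
The state is a dict: "clock": time; "joints": joint angles; "qvel": joint speeds; "tau": joint torques, N m; "tcp_pos": TCP position; "orientation": TCP orientation; "contact_force": force on the tool from outside, world axes, zero at the start; "moment": the same for the moment, N m; "grip_width": finger opening in m.
Only numpy, scipy, OpenCV 4.12 (cv2) and the standard library are available. Lean on these libraries where they do the work, as an engineer would, in place of code of your own. Each camera call takes 0.05 s, during which the arm holds its last target. There are 200 camera calls.

## Working session

There is one attempt and no reset: what is moved stays moved. The work goes in short steps, Python scripts to look and compute and a tool call to move; the robot and the scene stay as the last step left them, time stands still between calls to the robot, and variables do not carry over. Pictures are saved under pics/ and viewed, about 8 in all and at most 12, crops included, and the job is handed in when it is done.

Besides the shell and the picture viewer there is one more tool, called as a command line: name --argument value ..., lists and objects as JSON in quotes. jog_arm: Moves the arm, as the interface text tells. Its arguments: {"type":"object","properties":{"plan":{"type":"array","items":{"type":"array"}},"hand":{"type":"number"},"grip_force":{"type":"number"}},"required":["plan"]}

```bash
mkdir -p pics; ls; python3 - <<'E'
from bench import *
import cv2,numpy as np
for n in ("scene","top"):
    f=grab_frame(n); cv2.imwrite(f"pics/{n}0.png",f[:,:,::-1]); print(n,get_calibration(n))
print(get_obs())
E
```

```text
pics
scene {'intrinsics': array([[412.4249839 ,   0.        , 255.91035044],
       [  0.        , 412.4249839 , 190.77429844],
       [  0.        ,   0.        ,   1.        ]]), 'xyz': array([-0.46022327,  0.61738628,  0.722628  ]), 'orientation': array([-1.14599586,  2.10149738, -1.15845188])}
top {'intrinsics': array([[452.37757391,   0.        , 257.09137397],
       [  0.        , 452.37757391, 188.55430725],
       [  0.        ,   0.        ,   1.        ]]), 'xyz': array([0.16336087, 0.05703649, 1.37758294]), 'orientation': array([-2.11775136,  2.09465287, -0.23108483])}
{'clock': 0.1, 'joints': array([-1.32904797,  0.47772351,  0.02236102,  1.55633763, -0.01151202,
        1.10934314, -0.0831241 ]), 'qvel': array([ 6.47152032e-04, -3.38048082e-03,  2.71317661e-04, -1.46852886e-03,
        3.61956095e-05,  4.02138515e-04,  1.43139267e-03]), 'tau': array([ 4.11832065e-03, -5.97761858e+01,  1.61361180e+00, -2.81956065e+01,
        1.28151223e-02,  5.03216987e-03, -1.98227849e-05]), 'tcp_pos': array([0.23122623, 0.6337139 , 0.30302546]), 'orientation': array([-5.46751472e-01, -3.09347220e+00,  2.62984823e-03]), 'contact_force': array([ 0.07125095,  0.50972877, -0.50978284]), 'moment': array([ 0.01489627,  0.03484055, -0.00810876]), 'grip_width': 0.08531274720774368}
```

View pics/scene0.png

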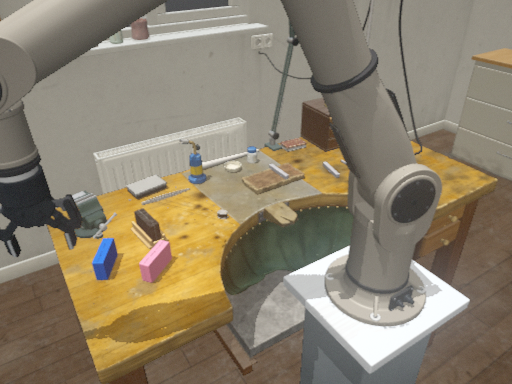

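View pics/top0.png

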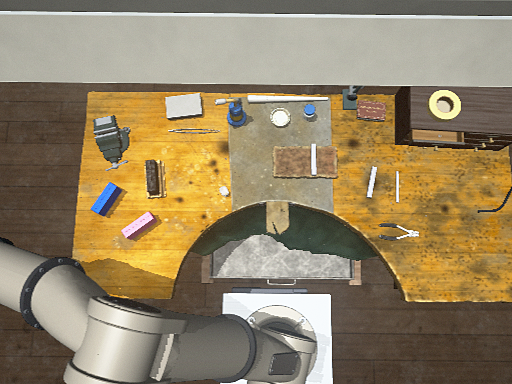

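The top view shows the block standing in its rack at (152,178). The look-alikes are blue at (108,199) and pink at (140,225). The brick is at (305,162) with stick_b across it at (313,159). Two bars lie on the bench at the right, at (372,181) and (398,186). The wider one at 372 fits stick_a and the narrow one at 398 fits the thin bar. Next I'll measure them and confirm in one enlarged crop.

```bash
cat > h.py <<'E'
from bench import *
import cv2,numpy as np
from scipy.spatial.transform import Rotation as R
def ray(n,px,z):
    c=get_calibration(n);K=c["intrinsics"];M=R.from_rotvec(c["orientation"]).as_matrix()
    px=np.atleast_2d(px).astype(float)
    d=(M@np.linalg.inv(K)@np.c_[px,np.ones(len(px))].T).T
    o=np.array(c["xyz"]);return o+d*((z-o[2])/d[:,2])[:,None]
def proj(n,P):
    c=get_calibration(n);K=c["intrinsics"];M=R.from_rotvec(c["orientation"]).as_matrix()
    q=(K@M.T@(np.atleast_2d(P)-c["xyz"]).T).T;return q[:,:2]/q[:,2:]
def rect(n,mask,z,off=(0,0)):
    """largest contour of mask, mapped to plane z: centre (m), size (mm), long-axis angle"""
    cs,_=cv2.findContours(mask.astype(np.uint8),cv2.RETR_EXTERNAL,cv2.CHAIN_APPROX_NONE)
    c=max(cs,key=cv2.contourArea).reshape(-1,2)+np.array(off)
    P=ray(n,c,z)[:,:2]*1000
    r=cv2.minAreaRect(P.astype(np.float32));b=cv2.boxPoints(r)
    e=[b[1]-b[0],b[2]-b[1]];L=max(e,key=np.linalg.norm)
    a=np.degrees(np.arctan2(L[1],L[0]))%180
    return np.round(np.array(r[0])/1000,4),np.round(sorted(np.linalg.norm(e,axis=1)),1),round(a,1)
def snap(n,name):
    f=grab_frame(n);cv2.imwrite(f"pics/{name}.png",f[:,:,::-1]);return f
def crop(f,x0,y0,x1,y1,k):
    return cv2.resize(f[y0:y1,x0:x1,::-1],None,fx=k,fy=k,interpolation=cv2.INTER_CUBIC)
E
python3 - <<'E'
from h import *
f=cv2.imread("pics/top0.png")[:,:,::-1]
hsv=cv2.cvtColor(np.ascontiguousarray(f),cv2.COLOR_RGB2HSV)
steel=(hsv[...,1]<50)&(hsv[...,2]>165)
def sub(m,x0,y0,x1,y1): return m[y0:y1,x0:x1]
for nm,b,z in (("b",(305,140,322,180),.032),("a",(360,160,385,205),.014),("thin",(390,165,405,210),.007)):
    print(nm,rect("top",sub(steel,*b),z,b[:2]))
dark=hsv[...,2]<75
b=(140,150,166,205);print("block",rect("top",sub(dark,*b),.064,b[:2]))
A=crop(f,262,135,412,210,5);B=crop(f,90,145,240,245,3)
B=np.pad(B,((0,0),(0,A.shape[1]-B.shape[1]),(0,0)))
cv2.imwrite("pics/c1.png",cv2.resize(np.vstack([A,B]),None,fx=.88,fy=.88))
print(proj("top",[[.555,.19,0]]))
E
```

```text
b (array([ 0.5657, -0.1164]), array([ 29.7, 113.3], dtype=float32), np.float32(170.4))
a (array([ 0.493 , -0.2964]), array([15.6, 98.5], dtype=float32), np.float32(167.3))
thin (array([ 0.4792, -0.3765]), array([ 6.2, 98.8], dtype=float32), np.float32(176.8))
block (array([0.4853, 0.3697]), array([ 29.7, 101.9], dtype=float32), np.float32(3.3))
[[215.72128088 161.51032721]]
```

View pics/c1.png

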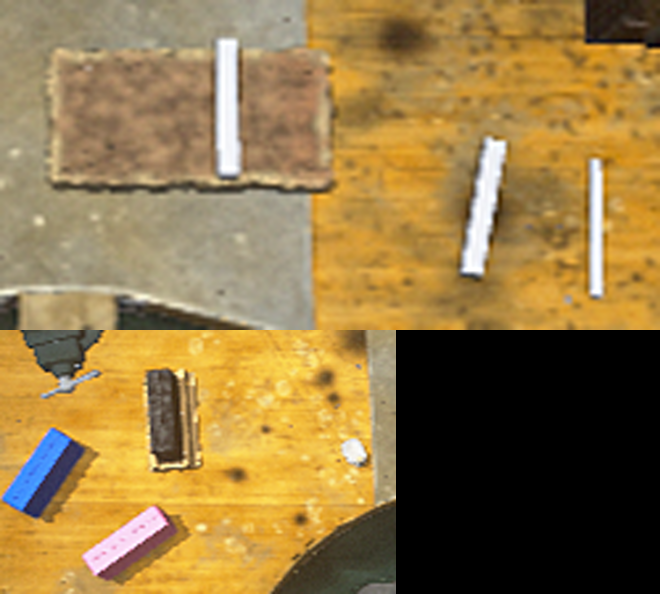

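Confirmed: stick_a is the wide bar and the thin bar lies to its right. The black block in the rack is the right one, not the blue or pink. Next I refine stick_b, the brick and the block.

```bash
python3 - <<'E'
from h import *
f=np.ascontiguousarray(cv2.imread("pics/top0.png")[:,:,::-1])
hsv=cv2.cvtColor(f,cv2.COLOR_RGB2HSV)
def sub(m,x0,y0,x1,y1): return m[y0:y1,x0:x1]
b=(305,140,322,180)
print("b",rect("top",sub((hsv[...,2]>200)&(hsv[...,1]<40),*b),.032,b[:2]))
b=(360,160,385,205);print("a",rect("top",sub((hsv[...,2]>200)&(hsv[...,1]<40),*b),.014,b[:2]))
lab=cv2.cvtColor(f,cv2.COLOR_RGB2LAB).astype(int)
b=(262,135,345,190);m=(lab[...,1]>134)&(lab[...,2]<165)
m=cv2.morphologyEx(sub(m,*b).astype(np.uint8),cv2.MORPH_CLOSE,np.ones((7,7)))
m=cv2.morphologyEx(m,cv2.MORPH_OPEN,np.ones((5,5)));print("brick",rect("top",m,.018,b[:2]))
g=hsv[...,2]
for r in (165,175,185,192): print(r,g[r,142:172])
print(g[155:202,152])
s=cv2.imread("pics/scene0.png")
S=crop(s[:,:,::-1],120,195,190,255,6);T=crop(f,135,150,175,210,6)
cv2.imwrite("pics/c2.png",np.hstack([S,T]))
E
```

```text
b (array([ 0.5577, -0.114 ]), array([15.3, 96.5], dtype=float32), np.float32(1.2))
a (array([ 0.4931, -0.2958]), array([14.5, 98.5], dtype=float32), np.float32(167.3))
brick (array([ 0.5541, -0.0952]), array([ 94. , 190.8], dtype=float32), np.float32(90.1))
165 [240 223 161 117  83 104 102 105 105 105 111 113  93  63  60 126 197 172
 153 206 243 242 189 242 237 239 240 238 238 235]
175 [227 228 237 235 143  90  99 115 129 103  97  88  81  75  63  59 142 212
 162 111 178 199 227 243 242 242 240 239 231 218]
185 [245 247 250 255 248 106  85  88 109 122 112  98  90  90  69  65  64 144
 211 176 133 199 155 184 247 242 239 234 231 230]
192 [250 249 249 248 250 255 190  54  63  74  79  72  71  68  68  68  61 113
 180 163  99 153 242 255 241 252 249 247 248 248]
[237 232 244 253 190 105 101  93  82  99 111 111  96  79  90 119 130 102
  92 104  97  88  84  87  86  87 104 104 119 119 112  96  83  93 115  96
  71  79  71  57 163 255 156 101 211 244 238]
```

View pics/c2.png

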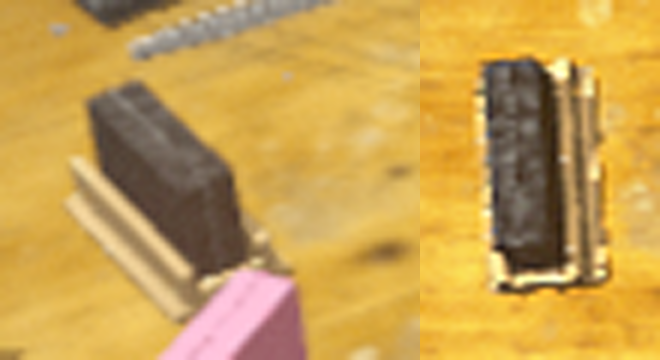

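jog_arm --plan '[[[3.5,-4,0],0.1],[[3.5,-4,0],0.05],[[3.5,-4,0],0],[[3,-4,0],0],[[3,-4,0],0],[[3,-4,0],0],[[3,-4,0],0],[[2,-4,0],0],[[0,-5,0],0],[[0,-5,0],0],[[0,-5,0],0],[[0,-5,0],0]]'

```text
clock: 1.3
tcp_pos: [0.4696, 0.1191, 0.3037]
orientation: [-0.313, -3.126, 0.0]
contact_force: [0.6, -0.4, -0.7]
grip_width: 0.0854
```

stick_b measures 15×96 mm at (0.558,-0.114), angle 1°. Stick_a measures 14.5×98.5 mm at (0.493,-0.296), angle 167°. The sizes match, so I go to stick_a.

jog_arm --plan '[[[0.3,-4,0],-0.02],[[0.2,-4,0],0],[[0.2,-4,0],0],[[0.2,-4,0],0],[[0.2,-4,0],0],[[0.2,-4,0],0],[[0.2,-4,0],0],[[0.2,-4,0],0],[[0.2,-4,-2],0],[[0.2,-3,-4],0],[[0.2,-2.5,-5],0],[[0,0,0],0]]' --hand 5

```text
clock: 2.5
tcp_pos: [0.489, -0.2927, 0.1932]
orientation: [-0.35, -3.111, -0.001]
contact_force: [-0.8, 0.5, 0.7]
grip_width: 0.0499
```

jog_arm --plan '[[[0,0,-4],0],[[0,0,-3],0],[[0,0,-2],0],[[0,0,0],0],[[0,0,0],0]]'

```text
clock: 3.0
tcp_pos: [0.4935, -0.2908, 0.1103]
orientation: [0.344, 3.122, 0.0]
contact_force: [-0.3, 0.1, 0.1]
grip_width: 0.0502
```

```bash
python3 - <<'E'
from h import *
t=snap("top","t1");s=snap("scene","s1");print(get_obs()["tcp_pos"],proj("scene",[.493,-.296,0]))
A=crop(t,330,140,420,220,4);x,y=proj("scene",[.493,-.296,0])[0].astype(int);B=crop(s,x-45,y-50,x+45,y+30,4)
cv2.imwrite("pics/c3.png",np.hstack([A,B]))
E
```

```text
[ 0.49394217 -0.29130847  0.11108373] [[331.10565008 170.53641655]]
```

View pics/c3.png

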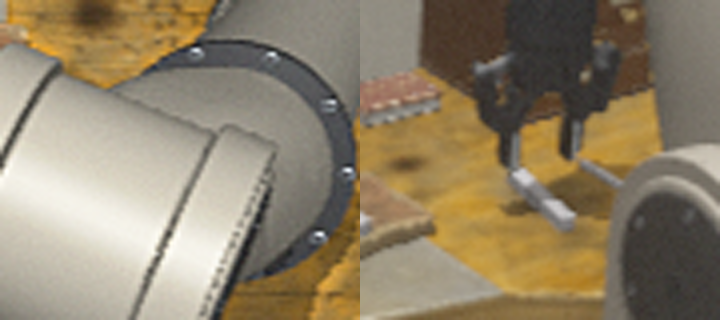

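The fingers straddle stick_a, with its near end at scene crop (565,215), and the thin bar is clear to the right. I correct y and descend.

jog_arm --plan '[[[0,-0.4,-1.5],0],[[0,0,-1],0],[[0,0,-0.7],0],[[0,0,0],0]]'

```text
clock: 3.5
tcp_pos: [0.4921, -0.2947, 0.0759]
orientation: [-0.344, -3.12, -0.001]
contact_force: [-0.4, 0.7, 0.4]
grip_width: 0.05
```

jog_arm --plan '[[[0,0,0],0],[[0,0,0],0],[[0,0,0],0],[[0,0,0],0],[[0,0,0],0]]' --hand 0.5 --grip_force 40

```text
clock: 4.0
tcp_pos: [0.4932, -0.2953, 0.0777]
orientation: [0.345, 3.122, -0.0]
contact_force: [-1.3, 0.4, 2.6]
grip_width: 0.0128
```

jog_arm --plan '[[[0,0,2],0],[[0,0,4],0],[[0.3,2,1],0.04],[[0.7,3,0],0.05],[[1,4,0],0.05],[[1,4,0],0.05],[[1,4,0],0.05],[[1,4,0],0],[[0.7,2,0],0],[[0.6,1.1,0],0],[[0,0,-1],0],[[0,0,0],0]]'

```text
clock: 5.2
tcp_pos: [0.5546, -0.0555, 0.1358]
orientation: [0.03, -3.139, 0.002]
contact_force: [-0.3, -0.9, -1.4]
grip_width: 0.0124
```

jog_arm --plan '[[[0,0,0],0],[[0,0,0],0]]'

```text
clock: 5.4
tcp_pos: [0.5554, -0.0559, 0.1372]
orientation: [0.027, -3.141, 0.001]
contact_force: [-0.1, -0.1, -1.0]
grip_width: 0.013
```

```bash
python3 - <<'E'
from h import *
t=snap("top","t2");s=snap("scene","s2")
for i in range(4):print(get_obs()["tcp_pos"],get_obs()["orientation"],get_obs()["grip_width"])
A=crop(t,255,125,345,200,4);x,y=proj("scene",[.555,-.095,0.02])[0].astype(int);B=crop(s,x-45,y-50,x+45,y+25,4)
cv2.imwrite("pics/c4.png",np.hstack([A,B]))
E
```

```text
[ 0.55571945 -0.05522405  0.13737779] [-2.88307487e-02  3.14137956e+00 -4.60377925e-04] 0.012440333747522663
[ 0.55571945 -0.05522405  0.13737779] [-2.88307487e-02  3.14137956e+00 -4.60377925e-04] 0.012440333747522663
[ 0.55571945 -0.05522405  0.13737779] [-2.88307487e-02  3.14137956e+00 -4.60377925e-04] 0.012440333747522663
[ 0.55571945 -0.05522405  0.13737779] [-2.88307487e-02  3.14137956e+00 -4.60377925e-04] 0.012440333747522663
```

View pics/c4.png

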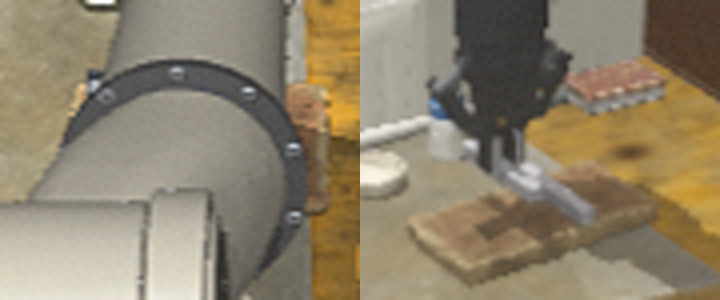

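Stick_a is held level over the brick, parallel to stick_b. Lowering it.

jog_arm --plan '[[[0,0.1,-1.5],0],[[0,0,-1.5],0],[[0,0,-0.7],0],[[0,0,-0.3],0],[[0,0,0],0],[[0,0,0],0]]'

```text
clock: 6.1
tcp_pos: [0.556, -0.0531, 0.0971]
orientation: [-0.032, 3.141, -0.0]
contact_force: [-0.1, 0.4, -1.7]
grip_width: 0.0126
```

jog_arm --plan '[[[0,0,-0.1],0],[[0,0,-0.1],0],[[0,0,0],0],[[0,0,0],0]]'

```text
clock: 6.5
tcp_pos: [0.5561, -0.0531, 0.0959]
orientation: [-0.032, 3.141, 0.0]
contact_force: [-2.1, 0.2, 4.9]
grip_width: 0.0125
```

Contact shows at 4.9 N. I release and rise, then head for the rack.

jog_arm --plan '[[[0,0,0],0],[[0,0,0],0],[[0,0,0],0],[[0,0,2],0],[[0,0,4],0],[[0,0,4],0],[[0,0,3],0],[[0,3,0],0],[[0,5,0],0],[[0,5,0],0],[[0,5,0],0],[[0,5,0],0]]' --hand 3.5

```text
clock: 7.7
tcp_pos: [0.5556, 0.1789, 0.2253]
orientation: [-0.031, 3.141, 0.0]
contact_force: [0.4, -0.3, 0.6]
grip_width: 0.0352
```

jog_arm --plan '[[[-1,5,0],0],[[-1,4,0],0],[[-1,1,0],0],[[0,0,0],0],[[0,0,0],0]]' --hand 7.5

```text
clock: 8.2
tcp_pos: [0.5264, 0.2743, 0.2252]
orientation: [-0.03, 3.141, -0.002]
contact_force: [0.1, -0.7, -0.7]
grip_width: 0.0753
```

```bash
python3 - <<'E'
from h import *
t=snap("top","t3");s=snap("scene","s3");o=get_obs()
print(o["tcp_pos"],o["orientation"])
hsv=cv2.cvtColor(t,cv2.COLOR_RGB2HSV)
st=(hsv[...,2]>200)&(hsv[...,1]<40)
for nm,b in (("b",(305,140,322,180)),("a",(286,140,304,182))):
    print(nm,rect("top",st[b[1]:b[3],b[0]:b[2]],.032,b[:2]))
A=crop(t,262,135,342,190,5)
# block top-face edges, both cameras
B=crop(s,120,195,190,255,5)
A=cv2.resize(A,(400,275));B=cv2.resize(B,(350,300))
cv2.imwrite("pics/c5.png",np.hstack([np.pad(A,((0,25),(0,0),(0,0))),B]))
E
```

```text
[0.52710588 0.27337354 0.22536091] [-2.60424927e-02  3.14096674e+00 -1.57798120e-03]
b (array([ 0.5577, -0.1143]), array([15.4, 96.4], dtype=float32), np.float32(0.6))
a (array([ 0.557 , -0.0549]), array([12.5, 96.6], dtype=float32), np.float32(179.7))
```

View pics/c5.png

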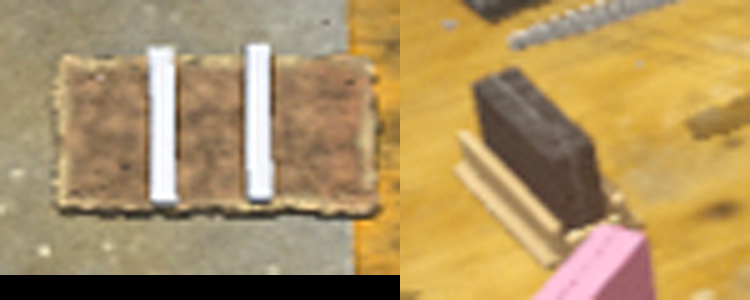

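Both bars lie across the brick, parallel and 59.4 mm apart (crop x 163 and 258). The block is still standing in the rack. Now I work out the corners of its top face.

```bash
python3 - <<'E'
from h import *
c=np.array([[75,85],[117,68],[197,143],[152,160]])/5+[120,195]-.4
P=ray("scene",c,.064)[:,:2];print(P.round(4),P.mean(0),np.linalg.norm(P-np.roll(P,1,0),axis=1))
c=[[144.2,165],[154.2,165],[145.8,175],[155.3,175],[146.6,185],[155.5,185],[150,158.5],[152,190.7]]
Q=ray("top",c,.064)[:,:2];print(Q.round(4))
# rack walls in top: right wall outer edges at z=.026
for y in (165,175,185): print(y,ray("top",[[158,y]],.026).round(4))
E
```

```text
[[0.5337 0.4011]
 [0.5371 0.3755]
 [0.4433 0.3637]
 [0.442  0.3894]] [0.48901243 0.3824123 ] [0.09242535 0.02586451 0.09454585 0.02580551]
[[0.5235 0.3986]
 [0.5238 0.3685]
 [0.4926 0.3918]
 [0.4929 0.3634]
 [0.4619 0.3874]
 [0.4622 0.3609]
 [0.544  0.3824]
 [0.4447 0.3703]]
165 [[0.5344 0.3658 0.026 ]]
175 [[0.5025 0.3639 0.026 ]]
185 [[0.4709 0.3621 0.026 ]]
```

The two cameras agree to about 5 mm: block centre about (0.4925, 0.380), axis about 7.5°, top-face size 93×26 mm. Moving above it.

jog_arm --plan '[[[-1.2,3.5,0],0.06],[[-1.2,3.5,0],0.05],[[-1,3.7,0],0],[[0,0,-3],0],[[0,0,-2.5],0],[[0,0,0],0],[[0,0,0],0],[[0,0,0],0]]' --hand 8.5

```text
clock: 9.1
tcp_pos: [0.4935, 0.3824, 0.1718]
orientation: [-0.201, 3.133, 0.002]
contact_force: [0.8, 0.9, 0.1]
grip_width: 0.0852
```

```bash
python3 - <<'E'
from h import *
t=snap("top","t4");s=snap("scene","s4");o=get_obs();print(o["tcp_pos"],o["orientation"])
cv2.imwrite("pics/c6.png",np.hstack([crop(t,110,140,200,215,4),crop(s,105,160,195,255,4)[40:340]]))
E
```

```text
[0.49315693 0.38288181 0.17183778] [-2.02471297e-01  3.13302297e+00  2.48050485e-03]
```

View pics/c6.png

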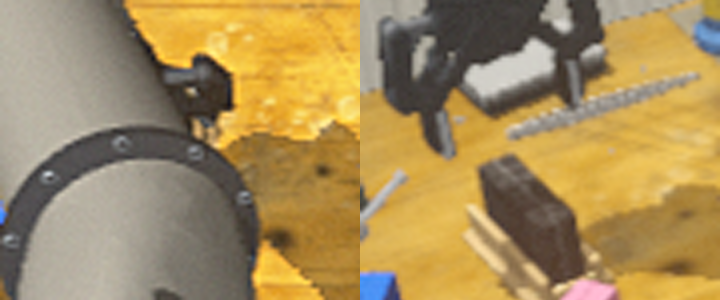

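The fingers straddle the block from above, tips at crop (448,155) and (575,105) and clear of both large faces. Descending and closing.

jog_arm --plan '[[[0,0,-2],0],[[0,0,-2],0],[[0,0,-2],0],[[0,0,-0.5],0],[[0,0,0],0],[[0,0,0],0]]'

```text
clock: 9.8
tcp_pos: [0.4928, 0.3834, 0.1065]
orientation: [-0.204, 3.134, 0.002]
contact_force: [-0.0, -0.1, 0.9]
grip_width: 0.0853
```

jog_arm --plan '[[[0,0,0],0],[[0,0,0],0],[[0,0,0],0],[[0,0,0],0],[[0,0,0],0],[[0,0,0],0]]' --hand 1.5 --grip_force 25

```text
clock: 10.4
tcp_pos: [0.4922, 0.3829, 0.1056]
orientation: [-0.204, 3.135, 0.0]
contact_force: [-1.1, -1.7, 4.7]
grip_width: 0.0276
```

jog_arm --plan '[[[0,0,1],0],[[0,0,2],0],[[0,0,3],0],[[1,-2,0],-0.05],[[2,-4,0],-0.05],[[2,-5,0],-0.03],[[1.5,-4,0],0],[[0.7,-1.3,-2],0],[[0,0,-2.5],0],[[0,0,-1.3],0],[[0,0,0],0],[[0,0,0],0]]'

```text
clock: 11.6
tcp_pos: [0.5626, 0.224, 0.1074]
orientation: [0.001, -3.141, -0.0]
contact_force: [-0.4, 0.3, -0.2]
grip_width: 0.0276
```

jog_arm --plan '[[[0,0,-0.4],0],[[0,0,-0.3],0],[[0,0,-0.1],0],[[0,0,0],0],[[0,0,0],0]]'

```text
clock: 12.1
tcp_pos: [0.5627, 0.2238, 0.0996]
orientation: [-0.001, 3.141, 0.001]
contact_force: [-1.7, 0.4, 1.7]
grip_width: 0.0278
```

Contact felt. I release, rise, shift to the +y side and close the fingers, ready to topple it.

jog_arm --plan '[[[0,0,0],0],[[0,0,0],0],[[0,0,0],0],[[0,0,2],0],[[0,0,3],0],[[0,0,3],0],[[0,3,0],0],[[0,2.5,0],0],[[0,0,0],0],[[0,0,0],0]]' --hand 5.5

```text
clock: 13.1
tcp_pos: [0.5624, 0.279, 0.1791]
orientation: [0.002, -3.141, 0.0]
contact_force: [-0.5, -1.2, 0.1]
grip_width: 0.0549
```

jog_arm --plan '[[[0,0,0],0],[[0,0,0],0],[[0,0,0],0],[[0,0,0],0],[[0,0,-2],0],[[0,0,-2.5],0],[[0,0,-1],0],[[0,0,0],0]]' --hand 0

```text
clock: 13.9
tcp_pos: [0.5618, 0.2779, 0.1228]
orientation: [0.0, -3.139, 0.003]
contact_force: [-0.2, -0.2, -0.3]
grip_width: -0.0002
```

```bash
python3 - <<'E'
from h import *
s=snap("scene","s5");o=get_obs();print(o["tcp_pos"],o["orientation"])
x,y=proj("scene",[.56,.22,0.03])[0].astype(int)
cv2.imwrite("pics/c7.png",crop(s,x-50,y-50,x+50,y+40,5))
E
```

```text
[0.56253308 0.278271   0.12398785] [-7.75305185e-05 -3.14066330e+00  1.05864642e-03]
```

View pics/c7.png

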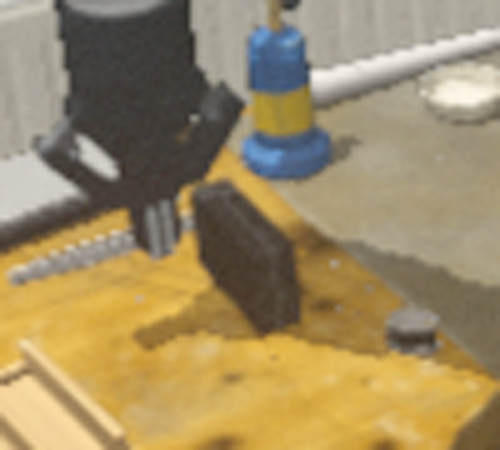

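The block stands on its edge, with the closed fingers on its +y side and the cup at crop (412,325) clear of its fall. Pushing towards -y.

jog_arm --plan '[[[0,-1.0,0],0],[[0,-0.7,0],0],[[0,-0.7,0],0],[[0,-0.7,0],0],[[0,-0.7,0],0],[[0,-0.7,0],0],[[0,-0.7,0],0],[[0,-0.7,0],0],[[0,0,0],0],[[0,0,0],0],[[0,0,2],0],[[0,4,3],0]]'

```text
clock: 15.15
tcp_pos: [0.563, 0.2524, 0.174]
orientation: [-0.014, -3.139, 0.009]
contact_force: [1.9, 0.5, -0.0]
grip_width: 0.0004
```

jog_arm --plan '[[[0,4,3],0],[[0,5,0],0],[[0,4,0],0],[[0,0,0],0],[[0,0,0],0]]' --hand 8.5

```text
clock: 15.65
tcp_pos: [0.5621, 0.3903, 0.2038]
orientation: [0.004, -3.141, 0.001]
contact_force: [0.2, -0.9, -0.5]
grip_width: 0.072
```

```bash
python3 - <<'E'
from h import *
t=snap("top","t6");s=snap("scene","s6");o=get_obs();print(o["tcp_pos"],o["orientation"])
hsv=cv2.cvtColor(t,cv2.COLOR_RGB2HSV)
b=(195,140,245,180);m=hsv[b[1]:b[3],b[0]:b[2],2]<125
print("top block",rect("top",m,.028,b[:2]))
x,y=proj("scene",[.56,.17,0.02])[0].astype(int)
cv2.imwrite("pics/c8.png",np.hstack([crop(t,180,125,260,195,5),crop(s,x-40,y-40,x+40,y+30,5)]))
E
```

```text
[0.56317934 0.38746032 0.20408259] [-2.85510651e-03 -3.14153598e+00  2.29741431e-03]
top block (array([0.5589, 0.1755]), array([ 65. , 103.2], dtype=float32), np.float32(0.6))
```

View pics/c8.png

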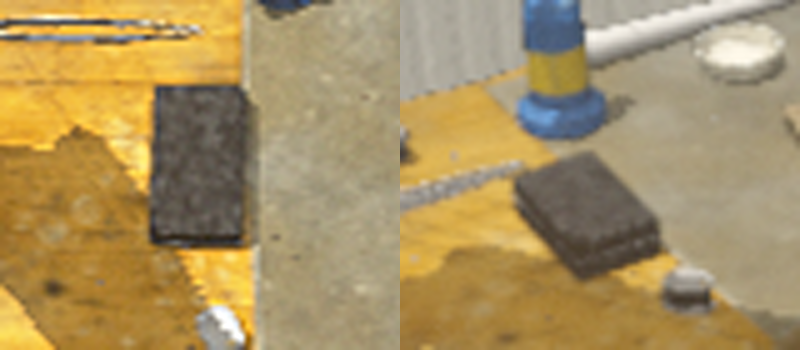

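The block lies flat on the bench, top face at top-crop x 155–240, y 85–235. The cup is clear.

```bash
python3 - <<'E'
from h import *
c=np.array([[154,86],[240,86],[240,236],[151,236]])/5+[180,125]-.4
P=ray("top",c,.028)[:,:2];print(P.round(4),P.mean(0).round(4),np.linalg.norm(P-np.roll(P,1,0),axis=1).round(4))
c=np.array([[514-400,182],[586-400,153],[660-400,235],[582-400,252]])  # scene top-face guess
x,y=proj("scene",[.56,.17,0.02])[0].astype(int)
P=ray("scene",c/5+[x-40,y-40]-.4,.028)[:,:2];print(P.round(4),P.mean(0).round(4))
E
```

```text
[[0.6108 0.2059]
 [0.6114 0.1521]
 [0.5146 0.1497]
 [0.5139 0.2045]] [0.5627 0.1781] [0.0969 0.0538 0.0969 0.0548]
[[0.6022 0.2122]
 [0.6091 0.1581]
 [0.4964 0.1631]
 [0.5059 0.2111]] [0.5534 0.1861]
```

jog_arm --plan '[[[0,-3,0],0.016],[[0,-5,0],0],[[0,-5,0],0],[[0,-5,0],0],[[0,-2.8,0],0],[[0,0,-4],0],[[0,0,-4],0],[[0,0,-2],0],[[0,0,0],0],[[0,0,0],0]]'

```text
clock: 16.75
tcp_pos: [0.563, 0.18, 0.1048]
orientation: [-0.022, 3.141, -0.001]
contact_force: [0.1, -0.3, 0.3]
grip_width: 0.0848
```

```bash
python3 - <<'E'
from h import *
s=snap("scene","s7");o=get_obs();print(o["tcp_pos"],o["orientation"],o["joints"].round(3))
x,y=proj("scene",[.56,.17,0.02])[0].astype(int)
cv2.imwrite("pics/c9.png",crop(s,x-40,y-50,x+40,y+30,5))
E
```

```text
[0.56353401 0.18061026 0.10554757] [-2.28926900e-02  3.13977935e+00  3.70923464e-04] [-0.602  0.607  0.247  1.914 -0.232  0.647  1.374]
```

View pics/c9.png

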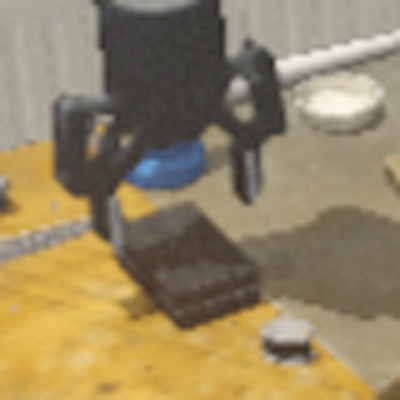

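```bash
python3 - <<'E'
from h import *
x,y=proj("scene",[.56,.17,0.02])[0].astype(int)
cr=lambda P:((proj("scene",P)-[x-40,y-50]+.4)*5).round()
print("tips seen (120,250),(248,200):",cr([[.5635,.2235,.045],[.5635,.138,.045]]))
X,Y=.5627,.180
print("block pred TL,TR,NR,NL",cr([[X+.049,Y+.029,.028],[X+.049,Y-.029,.028],[X-.049,Y-.029,.028],[X-.049,Y+.029,.028],[X-.049,Y-.029,0],[X-.049,Y+.029,0]]))
s=cv2.imread("pics/s7.png");v=s.max(2)
for r in (-2,0,3,6): print(y+r,v[y+r,x-40:x+40:1].tolist()[15:60])
E
```

```text
tips seen (120,250),(248,200): [[121. 242.]
 [244. 202.]]
block pred TL,TR,NR,NL [[113. 224.]
 [194. 198.]
 [264. 266.]
 [180. 295.]
 [267. 304.]
 [183. 333.]]
194 [211, 215, 219, 221, 214, 190, 150, 130, 136, 115, 98, 100, 100, 100, 103, 101, 92, 84, 80, 88, 79, 76, 78, 76, 82, 74, 76, 78, 77, 76, 88, 115, 135, 130, 121, 121, 119, 118, 122, 120, 119, 120, 119, 117, 118]
196 [216, 216, 215, 204, 204, 204, 205, 173, 128, 108, 81, 78, 83, 82, 82, 82, 83, 81, 79, 80, 78, 81, 81, 77, 77, 76, 76, 75, 79, 73, 71, 75, 81, 96, 115, 123, 124, 122, 118, 113, 113, 110, 113, 117, 112]
199 [208, 212, 217, 218, 216, 223, 225, 224, 197, 128, 84, 88, 82, 74, 78, 76, 81, 93, 86, 79, 87, 92, 91, 85, 92, 94, 96, 92, 95, 99, 89, 87, 94, 94, 93, 89, 93, 104, 110, 109, 104, 105, 106, 107, 115]
202 [226, 227, 227, 222, 220, 217, 217, 214, 208, 207, 203, 170, 110, 73, 74, 81, 84, 97, 96, 99, 98, 101, 102, 104, 103, 99, 106, 97, 85, 87, 80, 78, 76, 76, 72, 75, 86, 103, 117, 120, 121, 120, 118, 121, 117]
```

The predicted corners match the picture within about 2 mm, so the jaws are centred on the block. Descend and close.

jog_arm --plan '[[[0,0,-1],0],[[0,0,-1],0],[[0,0,-0.7],0],[[0,0,0],0],[[0,0,0],0]]'

```text
clock: 17.3
tcp_pos: [0.5625, 0.1815, 0.077]
orientation: [0.026, -3.141, 0.0]
contact_force: [0.6, -0.2, 0.3]
grip_width: 0.0849
```

jog_arm --plan '[[[0,0,0],0],[[0,0,0],0],[[0,0,0],0],[[0,0,0],0],[[0,0,0],0]]' --hand 4 --grip_force 30

```text
clock: 17.8
tcp_pos: [0.563, 0.1816, 0.0777]
orientation: [-0.025, 3.141, 0.001]
contact_force: [-0.2, -0.7, 4.0]
grip_width: 0.0573
```

jog_arm --plan '[[[0,0,1.5],0],[[0,0,3],0],[[0,0,3],-0.05],[[0,0,1.5],-0.1],[[0,-1,0],-0.12],[[0,-2,0],-0.12],[[0,-2,0],-0.12],[[0,-2,0],-0.12],[[0,-2,0],-0.12],[[0,-2,0],-0.12],[[0,0,0],0],[[0,0,0],0]]'

```text
clock: 19.0
tcp_pos: [0.5625, 0.0718, 0.1677]
orientation: [-1.299, -2.86, -0.001]
contact_force: [-0.1, 0.8, -1.5]
grip_width: 0.0575
```

jog_arm --plan '[[[0,-2,0],-0.12],[[0,-2.5,0],-0.12],[[0,-3,0],-0.12],[[0,-3,0],-0.12],[[-0.3,-3,0],-0.12],[[-0.4,-2,0],-0.1],[[0,0,0],0],[[0,0,0],0],[[0,0,0],0]]'

```text
clock: 19.9
tcp_pos: [0.5561, -0.0814, 0.1672]
orientation: [-2.197, -2.245, -0.001]
contact_force: [0.6, 1.2, -1.3]
grip_width: 0.0576
```

jog_arm --plan '[[[0,-0.3,0],-0.02],[[0,0,-2],0],[[0,0,-2],0],[[0,0,-1],0],[[0,0,-0.3],0],[[0,0,0],0],[[0,0,0],0]]'

```text
clock: 20.6
tcp_pos: [0.5562, -0.0866, 0.1149]
orientation: [2.224, 2.217, 0.001]
contact_force: [0.3, 0.8, -1.5]
grip_width: 0.0574
```

```bash
python3 - <<'E'
from h import *
t=snap("top","t8");s=snap("scene","s8");o=get_obs();print(o["tcp_pos"],o["orientation"],o["contact_force"])
E
```

```text
[ 0.5561334  -0.08653082  0.11498265] [2.22415151e+00 2.21745869e+00 1.47967809e-03] [ 0.36439042  0.19377418 -1.38928563]
```

jog_arm --plan '[[[0,0.2,-0.3],0],[[0,0,-0.1],0],[[0,0,-0.1],0],[[0,0,0],0],[[0,0,0],0]]'

```text
clock: 21.2
tcp_pos: [0.5557, -0.0841, 0.1099]
orientation: [-2.224, -2.218, -0.001]
contact_force: [-2.3, 1.9, 7.3]
grip_width: 0.0571
```

Contact at 7.3 N at the expected height. Releasing and rising.

jog_arm --plan '[[[0,0,0],0],[[0,0,0],0],[[0,0,0],0],[[0,0,0],0],[[0,0,1.5],0],[[0,0,2.5],0],[[0,0,4],0],[[0,0,4],0],[[0,3,3],0],[[0,5,0],0],[[0,5,0],0],[[0,5,0],0]]' --hand 7.8

```text
clock: 22.4
tcp_pos: [0.5555, 0.0971, 0.2608]
orientation: [2.226, 2.217, 0.003]
contact_force: [0.6, -0.2, 0.2]
grip_width: 0.078
```

jog_arm --plan '[[[0,5,0],0],[[0,5,0],0],[[0,5,0],0],[[0,0,0],0],[[0,0,0],0]]'

```text
clock: 22.9
tcp_pos: [0.5553, 0.2469, 0.2598]
orientation: [2.221, 2.221, -0.0]
contact_force: [0.0, -1.6, -0.1]
grip_width: 0.0779
```

```bash
python3 - <<'E'
from h import *
t=snap("top","t9");s=snap("scene","s9");o=get_obs();print(o["clock"],o["tcp_pos"],o["contact_force"])
hsv=cv2.cvtColor(t,cv2.COLOR_RGB2HSV)
b=(280,140,330,185);m=hsv[b[1]:b[3],b[0]:b[2],2]<100
print("block",rect("top",m,.060,b[:2]))
b=(390,165,405,210);print("thin",rect("top",((hsv[...,2]>165)&(hsv[...,1]<50))[b[1]:b[3],b[0]:b[2]],.007,b[:2]))
x,y=proj("scene",[.556,-.085,0.03])[0].astype(int)
cv2.imwrite("pics/c10.png",np.hstack([crop(t,262,130,342,195,5),crop(s,x-40,y-35,x+40,y+30,5)]))
E
```

```text
23.0 [0.55585721 0.24385139 0.25993135] [ 0.40615821 -0.3357209   0.68262051]
block (array([ 0.5491, -0.0859]), array([69.2, 97.9], dtype=float32), np.float32(90.6))
thin (array([ 0.4792, -0.3765]), array([ 6.2, 98.8], dtype=float32), np.float32(176.8))
```

View pics/c10.png

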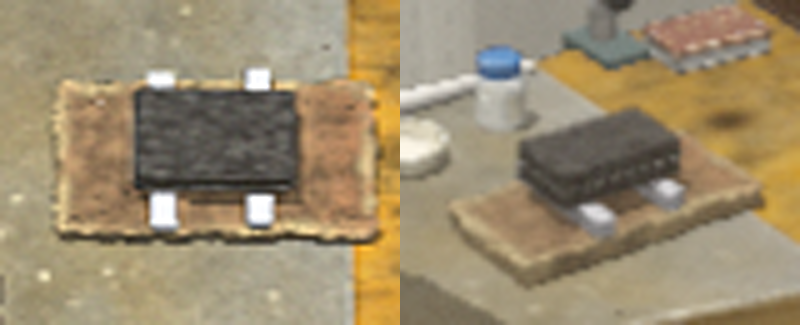

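The block rests on both bars, with a bar near each end at top-crop x 162 and 259, lengthwise along the brick and clear of it. Handing in.

```bash
python3 -c "
from bench import *
print(hand_in())"
```

```text
the job is handed in; nothing more can be done
None
```

The job is done and handed in at about 23 s. The charcoal block rests on both thick bars, lengthwise along the brick and released.

- **Bars:** I laid stick_a across the brick, on the middle side of stick_b. They measured 59.4 mm apart and parallel within about 1°. The thin bar's position measured exactly the same before and after.
- **Block:** I lifted it out of the rack, stood it on the bare bench, let go and tipped it flat. I then took it by its long sides, turned it 90° and set it on the bars.
- **Last checks:** From above, the block's long axis measured 90.6°, against about 90° for the brick. Its centre is within 2 mm of midway between the bars, and each bar is about 20 mm in from its end of the block. The pictures show it level and off the brick, and the arm is well clear.
- **Disagreements:**
  - The last top-view mask gave a block width of 69 mm instead of 58, probably because it included the shaded side face. It also put the centre about 7 mm off in x, so I relied on the tool position at release.
  - The brick measured 94 × 191 mm because its pale rim was left out of the mask.
  - That put stick_b about 19 mm from the brick's middle, just under the 20 to 40 mm given.

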